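Hang rinsed beakers on the sloping drying rack

TASK

Slide the drip tray fully home under the drying rack, and only then hang the two upturned steel beakers on the rack's slanted pegs to drain, the tall one on the long peg and the short one on the short peg. Each beaker goes mouth first down over its peg until its floor rests on the peg's tip. Do not disturb the petri dish and the red-capped bottle standing nearby.

Things in the scene. Friction and masses are not known exactly. Their poses are not given: they have to be found in the camera images.
- rack: white drying rack fixed on the worktop: a panel 150 mm up the slope x 216 mm wide, sloping at 40 degrees to level, its low edge about 60 mm and its high edge about 155 mm above the worktop, the low edge towards the robot, on wire legs. Origin on the worktop under its middle; its -x points out of the front, +y to its left as the robot sees it, z up.
- peg_long: long grey peg standing square to the panel, 118 mm long, 16 mm diameter (its foot 30 mm), rounded tip, at the rack's left (+y, 65 mm off the middle). Origin: centre of its foot, on the panel's top face. Its z runs along the peg to the tip, 50 degrees above level and towards the front (robot); its y is the rack's y.
- peg_short: short grey peg, the same but 82 mm long, at the rack's right (-y, 65 mm off the middle, so 130 mm from the long peg). Origin and axes as for the long peg.
- peg_long_tip (a point): outer end of the long peg, on its axis.
- peg_short_tip (a point): outer end of the short peg, on its axis.
- drip_tray (a joint): how far the steel drip tray still sticks out, in m: 0 is fully home (a stop), at most 0.08. It slides level along the rack's x (home is +x) with about 1.5 N of friction and stays where it is left.
- tray_front (a point): middle of the outer face of the tray's upright front plate, 35 mm above the worktop; it moves with the tray. The plate is 170 mm wide (along the rack's y) and reaches from 15 to 58 mm above the worktop; push on it towards the rack's +x. At home it lies 120 mm in front of the rack's origin, still clear of the peg tips (the farther one about 75 mm in front of the origin).
- tall_beaker: plain steel beaker, 110 mm tall, 56 mm outside diameter with a 60 mm rim, walls 3 mm, bore 50 mm, standing mouth down on the worktop, about 0.1 kg. Origin: centre of its mouth (on the worktop at the start); z points from the mouth to its closed end.
- short_beaker: the same kind of beaker, 75 mm tall, also mouth down, same diameters. Origin: centre of its mouth; z to its closed end.
- tall_beaker_floor (a point): centre of the tall beaker's inner floor, 106 mm from the mouth plane.
- short_beaker_floor (a point): centre of the short beaker's inner floor, 71 mm from the mouth plane.
- petri_dish: closed petri dish, 58 mm diameter, 12 mm high, lying loose to the right of the rack; to be left alone. Origin: centre of its underside.
- dropper_bottle: small white bottle with a red cap, 36 mm wide, 86 mm tall, loose to the right of the rack, in front of the printer; to be left alone. Origin: centre of its underside.

How it is judged:
By the outcome, as a careful person would: the job done as asked, in the order asked, and still so for the second after the job is handed in, with the robot touching nothing.
It also fails if it takes over 61 s, if anything falls off the work surface, if the arm or the gripper's body presses on something with over 40 N, if the wrist force passes 120 N, or if a joint passes its speed limit or range.

ROBOT

A 6-joint arm with a two-finger parallel gripper is mounted at the origin on a cart in front of the work surface, level with it; the furniture and walls round the work are solid. World frame = base frame: x ahead of the robot, y to its left, z up, the work surface at z = 0. Lengths are in m, angles in degrees, forces in N, time in s.
With the tool pointing down it reaches from about 0.4 to 0.825 m from the base axis. Payload 7 kg.
Tool frame: the origin (TCP) lies between the finger pads; the fingertips stand 11 mm ahead of it and the grasp point (between the pads) lies 8 mm behind it; z points along the fingers, y is the direction in which the jaws open and shut (so a half turn about z gives the same grasp; the last joint's range is limited). The gripper opens to 88 mm and grips with 3 to 60 N. Pads are 19 mm wide; open, the fingers measure 130 mm over their backs; the gripper's body (78 mm by 193 mm) begins 47 mm behind the grasp point.
Start: joints at [89.788, 20.546, 0.682, 0, -70.136, -16.507], TCP at [0.194, 0.646, 0.238] pointing down, gripper open.
Joint ranges: [-176.03, 176.03], [-82.01, 121.73], [-58.28, 71.71], [-173.87, 95.51], [-174.79, -0.11], [-173.66, 173.66]. Speed limits (degrees/s): [136.94, 136.94, 172.46, 180, 180, 180].

INTERFACE

Orientations are given as [roll, pitch, yaw] about the fixed x, y, z axes, in that order (R = Rz(yaw) Ry(pitch) Rx(roll)).
In Python, from plant import r gives the robot as it stands.
- The arm moves only by the shell command python3 -m inch 'ROWS' [OPENING] [FORCE]. ROWS is JSON, a list of rows, each an object of numbers: "x", "y", "z": the shift along the tool's x, y, z as a fraction of full scale; "yaw": the turn about the tool's z as a fraction of full scale. In form: [{"x": .., "y": .., "z": .., "yaw": ..}, ...]. A call has 1 to 5 rows; each row shifts and turns the pose as measured when the row begins, along the tool's axes as they then stand; what a row does not reach is not made up. Full scale, the value 1, is 0.025 m for a shift and 4 degrees for a turn. A row lasts 1/12 s, in which the tool goes at most 41.7 mm and 7.16 degrees, less where a joint would pass 70% of its speed; a pose out of reach is approached as far as the arm can. A call with a number of a shift or a turn outside -1 to 1 is refused whole. A call with a gripper value outside its range is refused whole. OPENING is the opening, from -1 (shut) to 1 (fully open), set as the call begins (- or left out, the last holds). The fingers move at their own pace and stop on an object; FORCE is the grip in N (left out, the last holds). Time passes only in rows, so rows that do not move let the fingers close. It gives the time, the measured TCP pose, the force and the opening at its end, in the units of the state.
- r.get_state(): the state, without advancing time (a new reading comes with each control period).
- r.capture(name): name is "scene" or "top"; returns (picture, depth): 400x640x3 uint8, red, green, blue; 400x640 float32, m along the optical axis (not along the pixel's ray), 0 where there is no reading.
- r.camera_info(name): a dict with "mtx" (3x3 intrinsics, pixels), "pose" (4x4, takes a point from camera to world coordinates). Camera axes: x right, y down, z forward; pixel columns grow to the right and rows downward; lengths in m; the calibration is good to about 2 mm. A picture is of the moment at which its call begins. camera_info takes no time and is no camera call.
- r.close_job(): hands the job in, once; it reports no verdict.
The state is a dict: "time_s": time; "joints": joint angles; "qd": joint speeds; "joint_torque": joint torques, N m; "tcp_pos": TCP position; "eef_rot": TCP orientation; "contact_force": force on the tool from outside, world axes, zero at the start; "moment": the same for the moment, N m; "gripper_width": finger opening in m.
Only numpy, scipy, OpenCV 4.12 (cv2) and the standard library are available. Lean on these libraries where they do the work, as an engineer would, in place of code of your own. Each camera call takes 0.05 s, during which the arm holds its last target. There are 200 camera calls.

## Working session

There is one attempt and no reset: what is moved stays moved. The work goes in short steps, Python scripts to look and compute and a shell command to move; the robot and the scene stay as the last step left them, time stands still between calls to the robot, and variables do not carry over. Pictures are saved under pics/ and viewed, about 8 in all and at most 12, crops included, and the job is handed in when it is done.

```bash
ls; mkdir -p pics
python3 - <<'E'
from plant import r
import cv2,numpy as np
for n in("scene","top"):
    im,d=r.capture(n); cv2.imwrite(f"pics/{n}0.png",im[:,:,::-1]); np.save(f"pics/{n}0.npy",d)
    c=r.camera_info(n); print(n,np.round(c["mtx"],1).tolist(),np.round(c["pose"],3).tolist())
print(r.get_state())
E
```

```text
pics
scene [[471.3, 0.0, 319.4], [0.0, 471.3, 207.3], [0.0, 0.0, 1.0]] [[0.632, -0.534, 0.562, -0.123], [-0.775, -0.451, 0.443, -0.716], [0.017, -0.716, -0.698, 0.927], [0.0, 0.0, 0.0, 1.0]]
top [[488.9, 0.0, 320.1], [0.0, 488.9, 202.5], [0.0, 0.0, 1.0]] [[-0.123, -0.967, 0.221, 0.274], [-0.992, 0.121, -0.023, -0.233], [-0.005, -0.223, -0.975, 1.176], [0.0, 0.0, 0.0, 1.0]]
{'time_s': 0.1, 'joints': array([ 8.97872174e+01,  2.05871801e+01,  6.39005238e-01, -1.65884915e-02,
       -7.01364959e+01, -1.65057913e+01]), 'qd': array([ 0.04939087, -0.03903023,  0.12019772,  0.13445834,  0.02064233,
       -0.02546628]), 'joint_torque': array([-1.53544024e-03, -5.84165418e+01,  2.93753064e+01,  7.01564535e+00,
        1.01342911e-02, -6.11078940e-05]), 'tcp_pos': array([0.19410065, 0.64604894, 0.23672155]), 'eef_rot': array([ 1.79914387e+02, -9.10558623e-03, -1.67242151e+01]), 'contact_force': array([-0.60847291, -0.12251777,  0.53706254]), 'moment': array([-0.01775947,  0.01699407, -0.00640124]), 'gripper_width': 0.08768672011087626}
```

View pics/scene0.png

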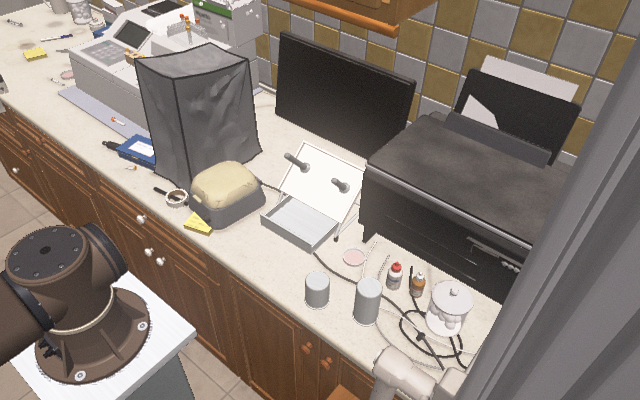

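View pics/top0.png

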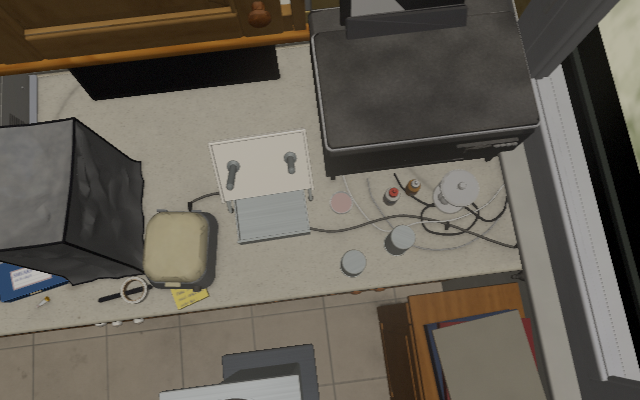

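The pictures show the rack at about (260,165) in the top view, with the tray out towards the robot. The short beaker is at (353,262), the tall one at (402,238), the dish at (341,202) and the bottle at (393,195). Next I'll measure them from depth.

```bash
cat > h.py <<'E'
import numpy as np,cv2
from plant import r
def cloud(n,d):
    c=r.camera_info(n);K=np.array(c["mtx"]);T=np.array(c["pose"])
    v,u=np.mgrid[:400,:640]
    P=np.stack([(u-K[0,2])/K[0,0]*d,(v-K[1,2])/K[1,1]*d,d],-1)@T[:3,:3].T+T[:3,3]
    P[d<=0]=np.nan
    return P
def proj(n,p):
    c=r.camera_info(n);K=np.array(c["mtx"]);T=np.array(c["pose"])
    q=(np.atleast_2d(p)-T[:3,3])@T[:3,:3]
    return (q[:,:2]/q[:,2:])@np.diag([K[0,0],K[1,1]])+K[:2,2]
E
python3 - <<'E'
from h import *
for n in("top","scene"):
    P=cloud(n,np.load(f"pics/{n}0.npy"))
    pix={"top":dict(short=(353,262),tall=(402,238),dish=(341,202),cap=(393,191),panel=(262,165),tray=(270,215),cover=(70,130),toaster=(178,240),tbl=(260,270)),
     "scene":dict(short=(317,276),tall=(369,285),dish=(354,257),cap=(397,267),tray=(300,220),tbl=(260,270))}[n]
    for k,(u,v) in pix.items(): print(n,k,np.round(np.nanmedian(P[v-2:v+3,u-2:u+3].reshape(-1,3),0),3))
    # beaker tops: fit circle on pts near top height
    for nm,h in(("short",.075),("tall",.110)):
        u,v=pix[nm]; Q=P[v-20:v+20,u-20:u+20].reshape(-1,3); Q=Q[abs(Q[:,2]-h)<.004]
        (x,y),rad=cv2.minEnclosingCircle(Q[:,:2].astype(np.float32)); print(nm,len(Q),Q.mean(0).round(4),x,y,rad)
P=cloud("top",np.load("pics/top0.npy"))
Q=P[150:185,240:280].reshape(-1,3);Q=Q[~np.isnan(Q[:,0])]
for _ in range(6):
    m=Q.mean(0);n=np.linalg.svd(Q-m)[2][2];n*=np.sign(n[2]);e=(Q-m)@n;Q=Q[abs(e)<max(.003,2*e.std())] 
print("panel",m,n,np.degrees(np.arccos(n[2])),"yaw",np.degrees(np.arctan2(-n[1],-n[0])),len(Q),e.std())
# height map of whole obstacles
z=P[...,2]; print("max z cover",np.nanmax(z[120:280,0:140]), "toaster",np.nanmax(z[210:290,145:215]))
print("cover xy range",np.nanmin(P[120:280,0:140][z[120:280,0:140]>.1],0),np.nanmax(P[120:280,0:140][z[120:280,0:140]>.1],0))
for n,b in(("top",(190,110,140,150)),("scene",(250,130,130,125))):
    im=cv2.imread(f"pics/{n}0.png");x,y,w,h=b
    cv2.imwrite(f"pics/{n}c.png",cv2.resize(im[y:y+h,x:x+w],None,fx=4,fy=4,interpolation=cv2.INTER_CUBIC))
E
```

```text
top short [ 0.379 -0.315  0.074]
top tall [ 0.414 -0.426  0.11 ]
top dish [ 0.534 -0.311  0.013]
top cap [ 0.528 -0.428  0.081]
top panel [ 0.62  -0.137  0.109]
top tray [ 0.521 -0.136  0.019]
top cover [0.665 0.194 0.316]
top toaster [0.472 0.064 0.106]
top tbl [ 0.394 -0.097  0.001]
short 433 [ 0.3795 -0.3175  0.0753] 0.3798910677433014 -0.31725966930389404 0.027669483795762062
tall 457 [ 0.4168 -0.4285  0.1102] 0.416924387216568 -0.42905107140541077 0.027800286188721657
scene short [ 0.387 -0.312  0.076]
scene tall [ 0.419 -0.428  0.111]
scene dish [ 0.53  -0.315  0.013]
scene cap [ 0.524 -0.437  0.078]
scene tray [ 0.538 -0.129  0.018]
scene tbl [ 0.355 -0.156  0.   ]
short 386 [ 0.3774 -0.3196  0.0752] 0.37838074564933777 -0.317586213350296 0.02856474183499813
tall 422 [ 0.4143 -0.4315  0.1103] 0.4154222011566162 -0.43070855736732483 0.027765585109591484
panel [ 0.61610057 -0.13065365  0.10670943] [-0.64297247 -0.01908533  0.76565146] 40.035016781526856 yaw 1.7002094802254824 1224 0.0014495681233016
max z cover 0.3638148009000116 toaster 0.11306944736651903
cover xy range [0.4313631  0.17790446 0.10000246] [0.8071873  0.45096414 0.3638148 ]
```

Run:
```python
from h import *
n=np.array([-0.64297,-0.0191,0.76565]);n/=np.linalg.norm(n);m=np.array([.6161,-.13065,.10671])
yaw=np.arctan2(-n[1],-n[0]);X=np.array([np.cos(yaw),np.sin(yaw),0]);Y=np.cross([0,0,1],X);up=np.cross(n,Y)*-1
up=np.cross(Y,n); print("up",up.round(3))
for c in("top","scene"):
    P=cloud(c,np.load(f"pics/{c}0.npy")).reshape(-1,3);P=P[~np.isnan(P[:,0])]
    Q=P-m;a,b,h=Q@up,Q@Y,Q@n
    pan=(abs(h)<.005)&(abs(b)<.13)&(abs(a)<.09)
    print(c,"panel extents a",np.percentile(a[pan],[.5,99.5]).round(4),"b",np.percentile(b[pan],[.5,99.5]).round(4),"h med",np.median(h[pan]).round(4))
    s=(h>.015)&(h<.14)&(abs(a)<.04)&(abs(b)<.1)
    for sg in(1,-1):
        t=s&(sg*(b-0)>0); print(" peg",sg,t.sum(),"a,b med",np.median(a[t]).round(4),np.median(b[t]).round(4),"h max",np.sort(h[t])[-5:].round(4),"pts tip",P[t][h[t]>h[t].max()-.006].mean(0).round(4))
    # tray front plate: z .02..0.062 in front
    x=Q@X; T=(P[:,2]>.04)&(P[:,2]<.062)&(x<-.13+.03)&(x>-.26)&(abs(b)<.1)
    if T.sum()>5:
        p=P[T];print(" tray",T.sum(),"z max",np.sort(p[:,2])[-5:].round(4),"x rack rel",np.percentile(x[T],[1,25,50,75,99]).round(4),"b",np.percentile(b[T],[1,99]).round(4), "edge yaw",np.degrees(np.arctan(np.polyfit(p[:,1],p[:,0],1)[0])))
```

```text
up [0.765 0.023 0.643]
top panel extents a [-0.0708  0.0782] b [-0.1089  0.0942] h med 0.0001
 peg 1 173 a,b med 0.0187 0.0552 h max [0.1182 0.1186 0.1189 0.119  0.1197] pts tip [ 0.5503 -0.0754  0.2053]
 peg -1 117 a,b med 0.0184 -0.0729 h max [0.0826 0.0831 0.0833 0.0833 0.0844] pts tip [ 0.5765 -0.2047  0.1776]
 tray 281 z max [0.0612 0.0613 0.0613 0.0615 0.0618] x rack rel [-0.1565 -0.1554 -0.1539 -0.1518 -0.1048] b [-0.0925  0.0767] edge yaw -1.9318423182242699
scene panel extents a [-0.0715  0.0718] b [-0.1162  0.0949] h med 0.0002
 peg 1 146 a,b med 0.0119 0.0504 h max [0.118  0.1181 0.1185 0.1185 0.1193] pts tip [ 0.549 -0.078  0.204]
 peg -1 94 a,b med 0.0117 -0.0786 h max [0.0826 0.0828 0.0829 0.0829 0.0841] pts tip [ 0.5757 -0.2065  0.177 ]
 tray 346 z max [0.0605 0.0605 0.0606 0.0607 0.0616] x rack rel [-0.1583 -0.1562 -0.1552 -0.1539 -0.1057] b [-0.094   0.0753] edge yaw -2.3807473913807
```

View pics/topc.png

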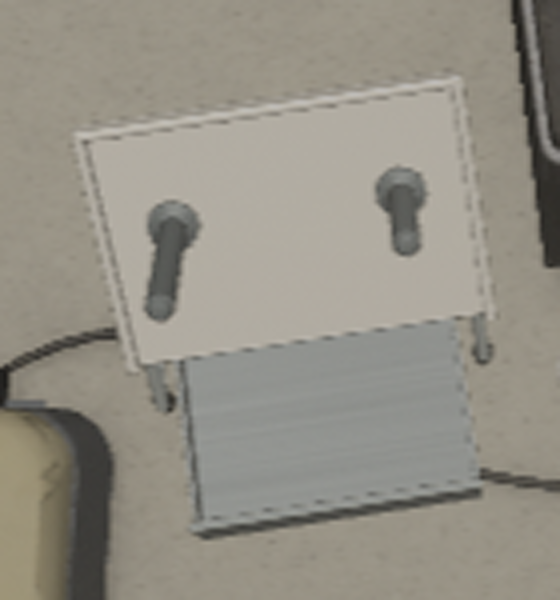

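View pics/scenec.png

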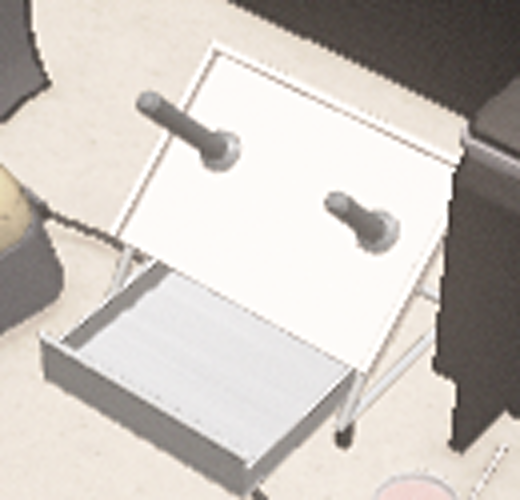

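The crops show both pegs clearly. In full-image pixels, the long tip is at (230,186) top and (287,155) scene, and the short tip is at (291,171) top and (334,180) scene. The tray plate sits about 39 mm out. I'll fit the peg axes to these pixels.

Run:
```python
from h import *
from scipy.optimize import least_squares
obs={"top":[(230,186.3),(233.2,166.3),(291,170.7),(290.2,157)],"scene":[(287.5,155.5),(305,167.5),(334.3,180.5),(344.5,187.5)]}
def model(p):
    x,y,z,yw=p;X=np.array([np.cos(yw),np.sin(yw),0]);Y=np.array([-np.sin(yw),np.cos(yw),0])
    n=-X*np.sin(np.radians(40))+np.array([0,0,np.cos(np.radians(40))])
    f=np.array([x,y,z]);o=[]
    for s,L in((1,.118),(-1,.082)):
        g=f+s*.065*Y; o+= [g+(L-.005)*n,g+.004*n]
    return np.array(o),X,Y,n
f=lambda p:np.concatenate([(proj(c,model(p)[0])-np.array(obs[c])).ravel() for c in obs])
s=least_squares(f,[.618,-.139,.107,.03]);print(s.x,np.degrees(s.x[3]));print(f(s.x).round(1))
p=s.x.copy();o,X,Y,n=model(p)
print("long tip",o[0]+.005*n,"foot",o[1]-.004*n,"short tip",o[2]+.005*n,"foot",o[3]-.004*n)
```

```text
[ 0.62822399 -0.13815889  0.11229714  0.0305707 ] 1.7515723725772694
[ 0.1 -0.3  0.2 -0.4  0.6 -0.8 -0.   0.4 -0.6  0.1 -0.3  0.  -0.2  0.1
 -0.5  0.1]
long tip [ 0.5504237  -0.07550766  0.20269039] foot [ 0.6262372  -0.07318926  0.11229714] short tip [ 0.57752682 -0.20473961  0.17511279] foot [ 0.63021077 -0.20312852  0.11229714]
```

```bash
cat > d.py <<'E'
import sys;from h import *
from scipy.spatial.transform import Rotation as Ro
s=r.get_state();t=np.array([float(v) for v in sys.argv[1:4]])
R=Ro.from_euler("xyz",s["eef_rot"],degrees=True).as_matrix()
print("t",round(s["time_s"],2),"tcp",s["tcp_pos"].round(4),"rot",s["eef_rot"].round(2),"F",s["contact_force"].round(1),"w",round(s["gripper_width"],4))
print("units",(R.T@(t-s["tcp_pos"])/.025).round(2),"yaw->1.75",round((s["eef_rot"][2]-1.75)/4,2))
E
python3 -m inch '[{"x":0.5,"y":0.8,"yaw":-0.9},{"x":0.5,"y":0.8,"yaw":-0.9},{"x":0.4,"y":0.9,"yaw":-0.9},{"x":0.3,"y":1,"yaw":-0.9},{"x":0.3,"y":1,"yaw":-0.9}]' -1 20
python3 d.py .30 .30 .237
```

```text
t 0.1 tcp [0.1941 0.646  0.2367] rot [ 1.7991e+02 -1.0000e-02 -1.6720e+01] F [-0.6 -0.1  0.5] w 0.0877
units [8.040e+00 1.204e+01 1.000e-02] yaw->1.75 -4.62validation failed for argument at $[0]...
```

```bash
python3 -m inch '[{"x":0.5,"y":0.8,"z":0,"yaw":-0.9},{"x":0.5,"y":0.8,"z":0,"yaw":-0.9},{"x":0.4,"y":0.9,"z":0,"yaw":-0.9},{"x":0.3,"y":1,"z":0,"yaw":-0.9},{"x":0.3,"y":1,"z":0,"yaw":-0.9}]' -1 20
python3 d.py .30 .30 .237
```

```text
time_s: 0.52
tcp_pos: [0.2251, 0.5246, 0.2317]
eef_rot: [179.5, 0.1, 2.1]
contact_force: [1.2, -0.4, 1.6]
gripper_width: 0.0599
t 0.52 tcp [0.2251 0.5246 0.2317] rot [1.7952e+02 8.0000e-02 2.0700e+00] F [ 1.2 -0.4  1.6] w 0.0599
units [ 2.67  9.09 -0.14] yaw->1.75 0.08
```

Run:
```python
from h import *
for c in("top","scene"):
    P=cloud(c,np.load(f"pics/{c}0.npy")).reshape(-1,3)
    P=P[(P[:,2]>.12)&(P[:,0]>.25)&(P[:,1]>-.05)&(P[:,1]<.6)&(P[:,0]<.6)]
    for y in np.arange(.0,.6,.05):
        q=P[(P[:,1]>=y)&(P[:,1]<y+.05)]
        if len(q): print(c,round(y,2),len(q),"xmin",np.percentile(q[:,0],1).round(3),"zmax",q[:,2].max().round(3))
```

```text
top 0.15 4446 xmin 0.437 zmax 0.364
top 0.2 2375 xmin 0.439 zmax 0.361
top 0.25 2987 xmin 0.441 zmax 0.36
top 0.3 1411 xmin 0.435 zmax 0.347
scene 0.15 3829 xmin 0.437 zmax 0.363
scene 0.2 850 xmin 0.438 zmax 0.36
scene 0.25 1301 xmin 0.438 zmax 0.358
scene 0.3 1471 xmin 0.434 zmax 0.362
scene 0.5 45 xmin 0.533 zmax 0.159
scene 0.55 155 xmin 0.535 zmax 0.162
```

```bash
python3 -m inch '[{"x":0.4,"y":1,"z":-0.1,"yaw":0},{"x":0.4,"y":1,"z":0,"yaw":0},{"x":0.4,"y":1,"z":0,"yaw":0},{"x":0.4,"y":1,"z":0,"yaw":0},{"x":0.4,"y":1,"z":0,"yaw":0}]'
```

```text
time_s: 0.93
tcp_pos: [0.2805, 0.3939, 0.2335]
eef_rot: [179.3, 0.2, 2.5]
contact_force: [1.0, 0.3, -0.3]
gripper_width: 0.0268
```

```bash
python3 -m inch '[{"x":0.3,"y":1,"z":0,"yaw":0},{"x":0.3,"y":1,"z":0,"yaw":0},{"x":0.3,"y":1,"z":0,"yaw":0},{"x":0.4,"y":1,"z":0,"yaw":0},{"x":0.4,"y":1,"z":0,"yaw":0}]'
python3 -m inch '[{"x":0.4,"y":1,"z":0,"yaw":0},{"x":0.35,"y":1,"z":0,"yaw":0},{"x":0.35,"y":1,"z":0,"yaw":0},{"x":0.3,"y":1,"z":0,"yaw":0},{"x":0.3,"y":1,"z":0,"yaw":0}]'
python3 d.py .40 -.139 .15
```

```text
time_s: 1.35
tcp_pos: [0.3288, 0.2631, 0.2339]
eef_rot: [179.3, 0.2, 2.5]
contact_force: [0.2, -0.2, -0.5]
gripper_width: 0.0005
time_s: 1.77
tcp_pos: [0.3771, 0.1328, 0.235]
eef_rot: [179.3, 0.3, 2.6]
contact_force: [1.2, -0.6, -0.3]
gripper_width: 0.0004
t 1.77 tcp [0.3771 0.1328 0.235 ] rot [179.29   0.27   2.58] F [ 1.2 -0.6 -0.3] w 0.0004
units [ 0.44 10.86  3.53] yaw->1.75 0.21
```

```bash
python3 -m inch '[{"x":0,"y":1,"z":0,"yaw":0.05},{"x":0,"y":1,"z":0,"yaw":0.05},{"x":0.1,"y":1,"z":0,"yaw":0.05},{"x":0.1,"y":1,"z":0,"yaw":0},{"x":0.1,"y":1,"z":0,"yaw":0}]'
python3 -m inch '[{"x":0.1,"y":1,"z":0,"yaw":0.05},{"x":0,"y":1,"z":0,"yaw":0.05},{"x":0,"y":1,"z":0.5,"yaw":0.05},{"x":0,"y":1,"z":0.8,"yaw":0},{"x":0,"y":1,"z":0.8,"yaw":0}]'
python3 d.py .40 -.139 .03
```

```text
time_s: 2.18
tcp_pos: [0.3885, 0.0013, 0.236]
eef_rot: [179.3, 0.3, 1.9]
contact_force: [0.7, -0.7, 0.5]
gripper_width: 0.0006
time_s: 2.6
tcp_pos: [0.3958, -0.1305, 0.1875]
eef_rot: [179.4, -0.2, 1.4]
contact_force: [0.4, 0.5, 0.3]
gripper_width: 0.0004
t 2.6 tcp [ 0.3958 -0.1305  0.1875] rot [179.37  -0.25   1.39] F [0.4 0.5 0.3] w 0.0004
units [0.13 0.28 6.3 ] yaw->1.75 -0.09
```

```bash
python3 -m inch '[{"x":0,"y":0.2,"z":1,"yaw":-0.05},{"x":0,"y":0,"z":1,"yaw":0},{"x":0,"y":0,"z":1,"yaw":0},{"x":0,"y":0,"z":1,"yaw":0},{"x":0,"y":0,"z":1,"yaw":0}]'
python3 -m inch '[{"x":0.3,"y":0,"z":0.6,"yaw":0},{"x":0.6,"y":0,"z":0.2,"yaw":0},{"x":0.6,"y":0,"z":0,"yaw":0},{"x":0,"y":0,"z":0,"yaw":0}]'
python3 d.py .49 -.139 .032
```

```text
time_s: 3.02
tcp_pos: [0.396, -0.1425, 0.0587]
eef_rot: [179.4, -0.5, 1.1]
contact_force: [-0.1, -0.7, 0.2]
gripper_width: 0.0008
time_s: 3.35
tcp_pos: [0.4288, -0.1429, 0.0315]
eef_rot: [179.3, 0.2, 1.0]
contact_force: [1.2, -0.1, 0.4]
gripper_width: 0.0007
t 3.35 tcp [ 0.4288 -0.1429  0.0315] rot [179.35   0.21   1.02] F [ 1.2 -0.1  0.4] w 0.0007
units [ 2.45 -0.11 -0.03] yaw->1.75 -0.18
```

```bash
python3 -m inch '[{"x":0.4,"y":0,"z":0,"yaw":-0.1},{"x":0.4,"y":0,"z":0,"yaw":-0.1},{"x":0.4,"y":0,"z":0,"yaw":0},{"x":0.4,"y":0,"z":0,"yaw":0}]'
python3 -m inch '[{"x":0.3,"y":0,"z":0,"yaw":0},{"x":0.3,"y":0,"z":0,"yaw":0},{"x":0.2,"y":0,"z":0,"yaw":0}]'
python3 -m inch '[{"x":0.2,"y":0,"z":0,"yaw":0},{"x":0.2,"y":0,"z":0,"yaw":0}]'
```

```text
time_s: 3.68
tcp_pos: [0.4681, -0.142, 0.0304]
eef_rot: [179.4, 0.5, 1.8]
contact_force: [-2.3, 0.0, 1.1]
gripper_width: 0.0004
time_s: 3.93
tcp_pos: [0.4908, -0.1413, 0.0304]
eef_rot: [179.4, 0.5, 1.8]
contact_force: [-1.3, 0.5, 0.8]
gripper_width: 0.0004
time_s: 4.1
tcp_pos: [0.4906, -0.1418, 0.0285]
eef_rot: [179.4, 1.7, 1.6]
contact_force: [-15.6, 1.7, 12.3]
gripper_width: 0.0001
```

```bash
python3 -m inch '[{"x":-0.3,"y":0,"z":0,"yaw":0},{"x":-1,"y":0,"z":0,"yaw":0},{"x":-1,"y":0,"z":-0.5,"yaw":0},{"x":-0.5,"y":0.5,"z":-1,"yaw":0},{"x":-0.5,"y":0.5,"z":-1,"yaw":0}]'
python3 d.py .379 -.3175 .16
```

```text
time_s: 4.52
tcp_pos: [0.4081, -0.1677, 0.0909]
eef_rot: [179.4, 2.1, 1.7]
contact_force: [1.3, -1.8, 0.6]
gripper_width: 0.0008
t 4.52 tcp [ 0.4081 -0.1677  0.0909] rot [179.37   2.09   1.75] F [ 1.3 -1.8  0.6] w 0.0008
units [-1.45  5.98 -2.65] yaw->1.75 -0.0
```

Run:
```python
from h import *
im,d=r.capture("scene");P=cloud("scene",d).reshape(-1,3)
yw=np.radians(1.75);X=np.array([np.cos(yw),np.sin(yw),0]);Y=np.array([-np.sin(yw),np.cos(yw),0])
Q=P-np.array([.622,-.139,0]);x=Q@X;b=Q@Y
T=(P[:,2]>.045)&(P[:,2]<.059)&(x<-.1)&(x>-.2)&(abs(b)<.08)
for s in((-.08,-.03),(-.03,.03),(.03,.08)):
    t=T&(b>s[0])&(b<s[1]);print(t.sum(),np.percentile(P[t][:,0],[5,25,50,75]).round(4) if t.sum() else "")
```

```text
30 [0.5013 0.5022 0.5031 0.5044]
9 [0.4986 0.5009 0.5012 0.5013]
0
```

```bash
python3 -m inch '[{"x":0,"y":0.3,"z":-1,"yaw":0},{"x":0,"y":1,"z":-1,"yaw":0},{"x":0,"y":1,"z":-0.9,"yaw":0},{"x":0,"y":1,"z":0,"yaw":0},{"x":0,"y":1,"z":0,"yaw":0}]' 1 20
python3 -m inch '[{"x":0.1,"y":1,"z":0,"yaw":0},{"x":0.1,"y":1,"z":0,"yaw":0},{"x":0.1,"y":1,"z":0,"yaw":0},{"x":0.1,"y":1,"z":0,"yaw":0},{"x":0.1,"y":1,"z":0,"yaw":0}]'
python3 d.py .416 -.430 .165
```

```text
time_s: 4.98
tcp_pos: [0.4163, -0.2782, 0.179]
eef_rot: [179.2, 0.8, 2.0]
contact_force: [-0.4, -0.4, -0.8]
gripper_width: 0.0283
time_s: 5.4
tcp_pos: [0.437, -0.4106, 0.1861]
eef_rot: [178.8, -0.0, 2.1]
contact_force: [0.2, 0.7, 0.8]
gripper_width: 0.0614
t 5.4 tcp [ 0.437  -0.4106  0.1861] rot [178.81  -0.     2.11] F [0.2 0.7 0.8] w 0.0614
units [-0.87  0.73  0.86] yaw->1.75 0.09
```

```bash
python3 -m inch '[{"x":-0.4,"y":0.4,"z":0,"yaw":0},{"x":-0.4,"y":0.3,"z":0.3,"yaw":0},{"x":-0.1,"y":0,"z":0.3,"yaw":0},{"x":0,"y":0,"z":0,"yaw":0},{"x":0,"y":0,"z":0,"yaw":0}]'
python3 d.py .416 -.430 .077
```

```text
time_s: 5.82
tcp_pos: [0.4154, -0.4351, 0.1698]
eef_rot: [178.6, -0.2, 1.9]
contact_force: [-0.1, -0.1, 0.7]
gripper_width: 0.087
t 5.82 tcp [ 0.4154 -0.4351  0.1698] rot [178.64  -0.24   1.88] F [-0.1 -0.1  0.7] w 0.087
units [ 0.02 -0.29  3.7 ] yaw->1.75 0.03
```

```bash
python3 -m inch '[{"x":0,"y":-0.2,"z":0.9,"yaw":0},{"x":0,"y":-0.1,"z":0.9,"yaw":0},{"x":0,"y":0,"z":0.9,"yaw":0},{"x":0,"y":0,"z":0.7,"yaw":0},{"x":0,"y":0,"z":0.1,"yaw":0}]'
python3 d.py .416 -.430 .077
```

```text
time_s: 6.23
tcp_pos: [0.4191, -0.427, 0.0829]
eef_rot: [178.4, -0.7, 2.1]
contact_force: [-0.9, 0.1, -1.4]
gripper_width: 0.0878
t 6.23 tcp [ 0.4191 -0.427   0.0829] rot [178.38  -0.67   2.14] F [-0.9  0.1 -1.4] w 0.0878
units [-0.13  0.11  0.24] yaw->1.75 0.1
```

Small correction, then close the jaws gently.

```bash
python3 -m inch '[{"x":-0.1,"y":0.1,"z":0.2,"yaw":0},{"x":0,"y":0,"z":0,"yaw":0}]'
python3 -m inch '[{"x":0,"y":0,"z":0,"yaw":0},{"x":0,"y":0,"z":0,"yaw":0},{"x":0,"y":0,"z":0,"yaw":0},{"x":0,"y":0,"z":0,"yaw":0},{"x":0,"y":0,"z":0,"yaw":0}]' -1 10
python3 -m inch '[{"x":0,"y":0,"z":0,"yaw":0},{"x":0,"y":0,"z":0,"yaw":0}]'
python3 d.py .416 -.430 .300
```

```text
time_s: 6.4
tcp_pos: [0.4171, -0.4287, 0.0778]
eef_rot: [178.4, -0.6, 2.3]
contact_force: [0.6, -0.3, 0.4]
gripper_width: 0.0876
time_s: 6.82
tcp_pos: [0.4196, -0.4297, 0.0823]
eef_rot: [178.2, -0.9, 2.3]
contact_force: [-0.5, 0.0, 0.1]
gripper_width: 0.0597
time_s: 6.98
tcp_pos: [0.4198, -0.4299, 0.083]
eef_rot: [178.2, -1.0, 2.3]
contact_force: [0.1, 0.3, -0.3]
gripper_width: 0.0559
t 6.98 tcp [ 0.4198 -0.4299  0.083 ] rot [178.15  -1.     2.32] F [ 0.1  0.3 -0.3] w 0.0559
units [ 0.    0.28 -8.68] yaw->1.75 0.14
```

```bash
python3 -m inch '[{"x":0,"y":0,"z":-0.5,"yaw":0},{"x":0,"y":0,"z":-1,"yaw":0},{"x":0,"y":0,"z":-1,"yaw":0},{"x":0,"y":0,"z":-1,"yaw":0},{"x":0,"y":0,"z":-1,"yaw":0}]'
python3 -m inch '[{"x":0,"y":0,"z":-1,"yaw":0.05},{"x":0,"y":0,"z":-1,"yaw":0.05},{"x":0,"y":-0.3,"z":-1,"yaw":0},{"x":0,"y":-0.6,"z":-0.8,"yaw":0},{"x":0,"y":-1,"z":-0.3,"yaw":0}]'
python3 d.py .42 -.0755 .303
```

```text
time_s: 7.4
tcp_pos: [0.4133, -0.4237, 0.1917]
eef_rot: [178.7, -0.3, 2.2]
contact_force: [1.0, -0.4, -0.2]
gripper_width: 0.0552
time_s: 7.82
tcp_pos: [0.4108, -0.3756, 0.3007]
eef_rot: [178.6, -0.4, 1.6]
contact_force: [-0.4, -0.4, -0.9]
gripper_width: 0.0556
t 7.82 tcp [ 0.4108 -0.3756  0.3007] rot [178.57  -0.39   1.57] F [-0.4 -0.4 -0.9] w 0.0556
units [  0.7  -11.98  -0.39] yaw->1.75 -0.05
```

```bash
python3 -m inch '[{"x":0.1,"y":-1,"z":0,"yaw":0},{"x":0.1,"y":-1,"z":0,"yaw":0},{"x":0.1,"y":-1,"z":0,"yaw":0},{"x":0.1,"y":-1,"z":0,"yaw":0},{"x":0.1,"y":-1,"z":0,"yaw":0}]'
python3 -m inch '[{"x":0.1,"y":-1,"z":0,"yaw":0},{"x":0.1,"y":-1,"z":0,"yaw":0},{"x":0.1,"y":-1,"z":0,"yaw":0},{"x":0.2,"y":-1,"z":0,"yaw":0},{"x":0.2,"y":-0.8,"z":0,"yaw":0}]'
python3 d.py .559 -.0755 .313
```

```text
time_s: 8.23
tcp_pos: [0.4192, -0.2464, 0.3007]
eef_rot: [178.5, -0.7, 1.3]
contact_force: [0.2, -0.5, -1.6]
gripper_width: 0.0554
time_s: 8.65
tcp_pos: [0.4316, -0.1198, 0.2976]
eef_rot: [178.6, -0.8, 1.2]
contact_force: [-1.6, -0.1, -0.9]
gripper_width: 0.0555
t 8.65 tcp [ 0.4316 -0.1198  0.2976] rot [178.57  -0.76   1.24] F [-1.6 -0.1 -0.9] w 0.0555
units [ 5.14 -1.65 -0.59] yaw->1.75 -0.13
```

```bash
python3 -m inch '[{"x":0.3,"y":-0.8,"z":-0.4,"yaw":-0.05},{"x":0.5,"y":-0.7,"z":-0.3,"yaw":-0.05},{"x":0.8,"y":0,"z":0,"yaw":0},{"x":0.8,"y":0,"z":0,"yaw":0},{"x":0.8,"y":0,"z":0,"yaw":0}]'
python3 -m inch '[{"x":0.7,"y":0,"z":0,"yaw":0},{"x":0.5,"y":0,"z":0,"yaw":0},{"x":0,"y":0,"z":0,"yaw":0}]'
python3 d.py .559 -.0755 .313
python3 - <<'E'
from h import *
a=[]
for n in("scene","top"):
    im,d=r.capture(n);u,v=proj(n,[.5504,-.0755,.2027])[0].astype(int)
    c=im[v-80:v+50,u-65:u+65,::-1];a.append(cv2.resize(c,None,fx=3,fy=3,interpolation=cv2.INTER_CUBIC)); print(n,u,v)
cv2.imwrite("pics/p5.png",np.hstack(a))
E
```

```text
time_s: 9.07
tcp_pos: [0.5091, -0.0728, 0.3172]
eef_rot: [178.7, -0.9, 2.0]
contact_force: [0.6, -0.0, -0.8]
gripper_width: 0.056
time_s: 9.32
tcp_pos: [0.5428, -0.0708, 0.3164]
eef_rot: [178.7, -0.8, 2.1]
contact_force: [0.4, 0.2, -1.3]
gripper_width: 0.0558
t 9.32 tcp [ 0.5428 -0.0708  0.3164] rot [178.75  -0.83   2.06] F [ 0.4  0.2 -1.3] w 0.0558
units [0.64 0.21 0.15] yaw->1.75 0.08
scene 286 154
top 229 187
```

View pics/p5.png

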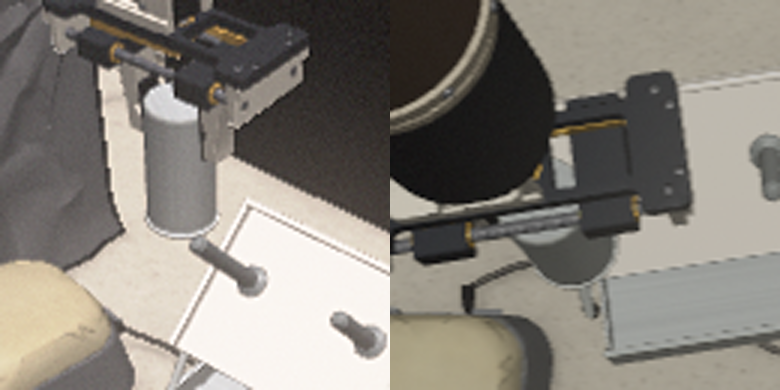

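The scene view shows the beaker hanging upright with its mouth at crop (180,230), just above and left of the long peg tip at (200,243). It needs about 16 mm more in x before I lower it.

```bash
python3 -m inch '[{"x":0.4,"y":0.1,"z":0,"yaw":0.05},{"x":0.3,"y":0.1,"z":0,"yaw":0},{"x":0,"y":0,"z":0.2,"yaw":0}]' - 6
python3 d.py .559 -.0755 .189
```

```text
time_s: 9.67
tcp_pos: [0.5585, -0.0761, 0.3132]
eef_rot: [178.8, -0.9, 1.9]
contact_force: [0.4, -0.1, -0.6]
gripper_width: 0.0557
t 9.67 tcp [ 0.5585 -0.0761  0.3132] rot [178.78  -0.92   1.85] F [ 0.4 -0.1 -0.6] w 0.0557
units [-0.06 -0.13  4.97] yaw->1.75 0.03
```

```bash
python3 -m inch '[{"x":0,"y":0,"z":0.5,"yaw":0},{"x":0,"y":0,"z":0.5,"yaw":0},{"x":0,"y":0,"z":0.5,"yaw":0},{"x":0,"y":0,"z":0.4,"yaw":0}]'
python3 d.py .559 -.0755 .189
```

```text
time_s: 10.0
tcp_pos: [0.5594, -0.0778, 0.2651]
eef_rot: [178.8, -1.2, 1.8]
contact_force: [-0.3, 0.4, -0.6]
gripper_width: 0.0555
t 10.0 tcp [ 0.5594 -0.0778  0.2651] rot [178.84  -1.16   1.77] F [-0.3  0.4 -0.6] w 0.0555
units [-0.08 -0.16  3.04] yaw->1.75 0.01
```

```bash
python3 -m inch '[{"x":0,"y":-0.1,"z":0.4,"yaw":0},{"x":0,"y":0,"z":0.3,"yaw":0},{"x":0,"y":0,"z":0.3,"yaw":0}]'
python3 -m inch '[{"x":0,"y":0,"z":0.3,"yaw":0},{"x":0,"y":0,"z":0.3,"yaw":0},{"x":0,"y":0,"z":0.3,"yaw":0}]'
python3 d.py .559 -.0755 .189
python3 - <<'E'
from h import *
a=[]
for n in("scene","top"):
    im,d=r.capture(n);u,v=proj(n,[.5504,-.0755,.2027])[0].astype(int)
    c=im[v-80:v+50,u-65:u+65,::-1];a.append(cv2.resize(c,None,fx=3,fy=3,interpolation=cv2.INTER_CUBIC))
cv2.imwrite("pics/p6.png",np.hstack(a))
E
```

```text
time_s: 10.25
tcp_pos: [0.5594, -0.0759, 0.2378]
eef_rot: [178.8, -1.2, 1.7]
contact_force: [0.2, 0.6, -0.6]
gripper_width: 0.0551
time_s: 10.5
tcp_pos: [0.5609, -0.076, 0.2141]
eef_rot: [178.9, -1.3, 1.8]
contact_force: [-0.4, 0.1, 0.7]
gripper_width: 0.0549
t 10.5 tcp [ 0.5609 -0.076   0.2141] rot [178.86  -1.33   1.78] F [-0.4  0.1  0.7] w 0.0549
units [-0.1  -0.04  1.  ] yaw->1.75 0.01
```

View pics/p6.png

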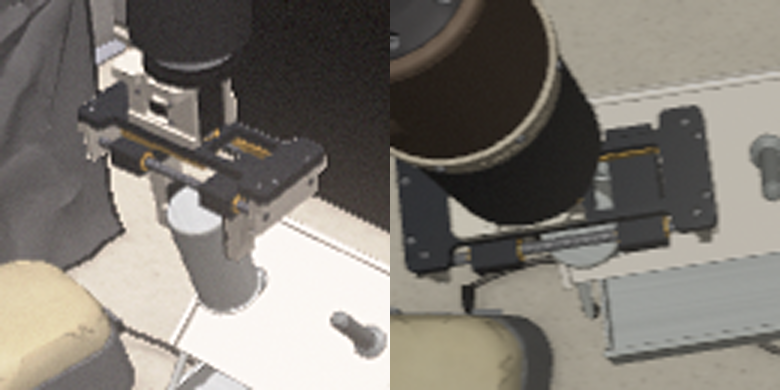

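The beaker is pivoting in the jaws as planned, with its rim at crop (235,300) and the peg inside. Next I'll lower it until the floor meets the tip.

```bash
python3 -m inch '[{"x":0,"y":0,"z":0.25,"yaw":0},{"x":0,"y":0,"z":0.25,"yaw":0},{"x":0,"y":0,"z":0.2,"yaw":0}]'
python3 -m inch '[{"x":0,"y":0,"z":0.15,"yaw":0},{"x":0,"y":0,"z":0.15,"yaw":0}]'
python3 -m inch '[{"x":0,"y":0,"z":0.15,"yaw":0},{"x":0,"y":0,"z":0.15,"yaw":0}]'
python3 d.py .559 -.0755 .189
```

```text
time_s: 10.85
tcp_pos: [0.5615, -0.0764, 0.1957]
eef_rot: [178.9, -1.3, 1.8]
contact_force: [0.6, 1.2, -0.1]
gripper_width: 0.0548
time_s: 11.02
tcp_pos: [0.5615, -0.0767, 0.1871]
eef_rot: [178.8, -1.3, 1.8]
contact_force: [0.9, -0.6, -0.6]
gripper_width: 0.0543
time_s: 11.18
tcp_pos: [0.5625, -0.0767, 0.1802]
eef_rot: [178.8, -1.4, 1.8]
contact_force: [-1.4, 1.8, 8.5]
gripper_width: 0.0538
t 11.18 tcp [ 0.5625 -0.0767  0.1802] rot [178.84  -1.41   1.82] F [-1.4  1.8  8.5] w 0.0538
units [-0.13 -0.05 -0.36] yaw->1.75 0.02
```

```bash
python3 -m inch '[{"x":0,"y":0,"z":0,"yaw":0},{"x":0,"y":0,"z":0,"yaw":0},{"x":0,"y":0,"z":0,"yaw":0},{"x":0,"y":0,"z":0,"yaw":0},{"x":0,"y":0,"z":0,"yaw":0}]' 1 6
python3 -m inch '[{"x":0,"y":0,"z":0,"yaw":0},{"x":0,"y":0,"z":0,"yaw":0}]'
python3 - <<'E'
from h import *
a=[]
for n in("scene","top"):
    im,d=r.capture(n);u,v=proj(n,[.5504,-.0755,.2027])[0].astype(int)
    c=im[v-80:v+50,u-65:u+65,::-1];a.append(cv2.resize(c,None,fx=3,fy=3,interpolation=cv2.INTER_CUBIC))
cv2.imwrite("pics/p7.png",np.hstack(a))
E
```

```text
time_s: 11.6
tcp_pos: [0.5621, -0.077, 0.1796]
eef_rot: [178.8, -1.4, 1.8]
contact_force: [-1.3, -0.4, -0.3]
gripper_width: 0.0814
time_s: 11.77
tcp_pos: [0.5621, -0.0771, 0.1797]
eef_rot: [178.8, -1.4, 1.8]
contact_force: [-0.0, -0.5, -0.2]
gripper_width: 0.0874
```

View pics/p7.png

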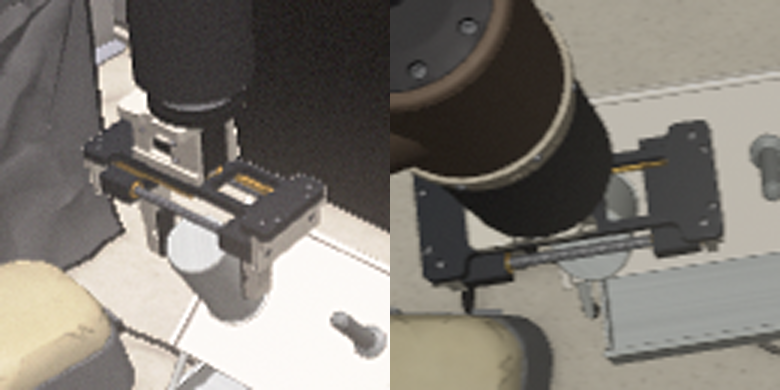

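The tall beaker stays on its peg with the jaws clear of it on both sides. I'll retreat straight up and go to the short beaker.

```bash
python3 -m inch '[{"x":0,"y":0,"z":-0.5,"yaw":0},{"x":0,"y":0,"z":-1,"yaw":0},{"x":0,"y":0,"z":-1,"yaw":0},{"x":0,"y":0,"z":-1,"yaw":0},{"x":-0.3,"y":0,"z":-0.6,"yaw":0}]'
python3 -m inch '[{"x":-1,"y":0.3,"z":0,"yaw":0},{"x":-1,"y":0.8,"z":0,"yaw":0},{"x":-1,"y":1,"z":0,"yaw":0},{"x":-1,"y":1,"z":0,"yaw":0},{"x":-1,"y":1,"z":0,"yaw":0}]'
python3 d.py .379 -.3175 .13
python3 - <<'E'
from h import *
im,d=r.capture("top");P=cloud("top",d).reshape(-1,3)
Q=P[(abs(P[:,2]-.075)<.004)&(np.hypot(P[:,0]-.379,P[:,1]+.3175)<.06)];print(len(Q),Q.mean(0) if len(Q) else 0)
E
```

```text
time_s: 12.28
tcp_pos: [0.55, -0.0756, 0.2807]
eef_rot: [178.7, -0.8, 1.8]
contact_force: [-0.6, 0.7, 1.3]
gripper_width: 0.0875
time_s: 12.7
tcp_pos: [0.4293, -0.1813, 0.2853]
eef_rot: [178.7, -1.3, 2.2]
contact_force: [0.0, -0.2, 0.0]
gripper_width: 0.0875
t 12.7 tcp [ 0.4293 -0.1813  0.2853] rot [178.74  -1.27   2.18] F [ 0.  -0.2  0. ] w 0.0875
units [-2.35  5.23  6.28] yaw->1.75 0.11
427 [ 0.37926231 -0.31741819  0.07531656]
```

```bash
python3 -m inch '[{"x":-0.5,"y":1,"z":0.8,"yaw":0},{"x":-0.5,"y":1,"z":1,"yaw":0.05},{"x":-0.5,"y":1,"z":1,"yaw":0.05},{"x":-0.4,"y":1,"z":1,"yaw":0},{"x":-0.3,"y":1,"z":1,"yaw":0}]'
python3 -m inch '[{"x":0,"y":0,"z":0.8,"yaw":0},{"x":0,"y":0,"z":0,"yaw":0}]'
python3 d.py .379 -.3175 .042
```

```text
time_s: 13.17
tcp_pos: [0.3787, -0.3178, 0.172]
eef_rot: [178.5, -2.4, 1.9]
contact_force: [0.7, -0.2, 0.3]
gripper_width: 0.0875
time_s: 13.33
tcp_pos: [0.3753, -0.3211, 0.1468]
eef_rot: [178.6, -2.0, 1.6]
contact_force: [-0.8, 1.1, -1.2]
gripper_width: 0.0877
t 13.33 tcp [ 0.3753 -0.3211  0.1468] rot [178.63  -2.01   1.61] F [-0.8  1.1 -1.2] w 0.0877
units [ 0.01 -0.24  4.19] yaw->1.75 -0.03
```

```bash
python3 -m inch '[{"x":0,"y":-0.1,"z":0.9,"yaw":0},{"x":0,"y":-0.1,"z":0.9,"yaw":0},{"x":0,"y":0,"z":0.9,"yaw":0},{"x":0,"y":0,"z":0.9,"yaw":0},{"x":0,"y":0,"z":0.5,"yaw":0}]'
python3 d.py .379 -.3175 .040
```

```text
time_s: 13.75
tcp_pos: [0.3841, -0.3201, 0.048]
eef_rot: [178.3, -2.5, 1.7]
contact_force: [-0.7, 0.1, 0.5]
gripper_width: 0.0876
t 13.75 tcp [ 0.3841 -0.3201  0.048 ] rot [178.33  -2.52   1.69] F [-0.7  0.1  0.5] w 0.0876
units [-0.21 -0.12  0.31] yaw->1.75 -0.02
```

```bash
python3 -m inch '[{"x":-0.2,"y":-0.1,"z":0.35,"yaw":0},{"x":-0.05,"y":0,"z":0,"yaw":0}]'
python3 -m inch '[{"x":-0.1,"y":0,"z":0.1,"yaw":0},{"x":0,"y":0,"z":0,"yaw":0},{"x":0,"y":0,"z":0,"yaw":0},{"x":0,"y":0,"z":0,"yaw":0},{"x":0,"y":0,"z":0,"yaw":0}]' -1 10
python3 -m inch '[{"x":0,"y":0,"z":0,"yaw":0},{"x":0,"y":0,"z":0,"yaw":0}]'
python3 d.py .379 -.3175 .042
```

```text
time_s: 13.92
tcp_pos: [0.3788, -0.3172, 0.0379]
eef_rot: [178.4, -2.4, 1.8]
contact_force: [-1.3, 0.0, 0.1]
gripper_width: 0.0874
time_s: 14.33
tcp_pos: [0.3803, -0.3176, 0.0398]
eef_rot: [178.2, -2.7, 2.0]
contact_force: [-1.7, 0.4, -0.4]
gripper_width: 0.0601
time_s: 14.5
tcp_pos: [0.381, -0.3178, 0.0408]
eef_rot: [178.2, -2.8, 2.0]
contact_force: [-0.1, -0.2, -1.5]
gripper_width: 0.0564
t 14.5 tcp [ 0.381  -0.3178  0.0408] rot [178.17  -2.82   1.98] F [-0.1 -0.2 -1.5] w 0.0564
units [-0.08 -0.01 -0.05] yaw->1.75 0.06
```

```bash
python3 - <<'E'
from h import *
for c in("top","scene"):
    P=cloud(c,np.load(f"pics/{c}0.npy")).reshape(-1,3)
    Q=P[(P[:,2]>.15)&(P[:,0]>.5)&(P[:,0]<.66)&(P[:,1]<-.23)&(P[:,1]>-.45)]
    print(c,len(Q)); 
    if len(Q): print("xmin",np.percentile(Q[:,0],1),"ymax",np.percentile(Q[:,1],99),"z",Q[:,2].max(), "ymax for x<.64",Q[Q[:,0]<.64][:,1].max() if (Q[:,0]<.64).any() else None)
E
python3 -m inch '[{"x":0,"y":0,"z":-0.5,"yaw":0},{"x":0,"y":0,"z":-1,"yaw":0},{"x":0,"y":0,"z":-1,"yaw":0},{"x":0,"y":0,"z":-1,"yaw":0},{"x":0.2,"y":0,"z":-1,"yaw":0}]'
python3 -m inch '[{"x":0.3,"y":0,"z":-1,"yaw":0},{"x":0.3,"y":-0.3,"z":-1,"yaw":0},{"x":0.3,"y":-0.6,"z":-1,"yaw":0},{"x":0.4,"y":-0.9,"z":-0.5,"yaw":0}]'
python3 d.py .586 -.210 .24
```

```text
top 4953
xmin 0.5780529645327338 ymax -0.2793187715618754 z 0.2797499236835568 ymax for x<.64 -0.278150834277651
scene 4540
xmin 0.5760871579050109 ymax -0.2856647029380867 z 0.5804402113803748 ymax for x<.64 -0.27946168912501684
time_s: 14.92
tcp_pos: [0.3753, -0.3126, 0.1518]
eef_rot: [178.5, -2.1, 1.8]
contact_force: [1.0, -0.1, -1.7]
gripper_width: 0.0567
time_s: 15.25
tcp_pos: [0.4026, -0.2656, 0.2463]
eef_rot: [178.4, -2.2, 1.6]
contact_force: [1.4, -0.5, -1.4]
gripper_width: 0.0565
t 15.25 tcp [ 0.4026 -0.2656  0.2463] rot [178.43  -2.24   1.57] F [ 1.4 -0.5 -1.4] w 0.0565
units [ 7.38 -2.04  0.49] yaw->1.75 -0.04
```

Run:
```python
from h import *
for c in("top","scene"):
    P=cloud(c,np.load(f"pics/{c}0.npy")).reshape(-1,3)
    for x0 in(.54,.56,.575,.59,.605,.62):
        print(c,x0,end=": ")
        for y1 in(-.26,-.27,-.28,-.29,-.30,-.32):
            Q=P[(P[:,0]>x0)&(P[:,0]<x0+.015)&(P[:,1]<y1)&(P[:,1]>y1-.01)]
            print(len(Q),np.percentile(Q[:,2],95).round(3) if len(Q) else "-",end=" | ")
        print()
```

```text
top 0.54: 24 0.005 | 23 0.006 | 22 0.013 | 24 0.016 | 25 0.016 | 25 0.017 | 
top 0.56: 25 0.003 | 24 0.003 | 25 0.004 | 23 0.004 | 18 0.013 | 19 0.005 | 
top 0.575: 22 0.004 | 46 0.23 | 171 0.266 | 172 0.273 | 174 0.272 | 175 0.272 | 
top 0.59: 23 0.003 | 55 0.263 | 67 0.275 | 61 0.276 | 61 0.277 | 61 0.276 | 
top 0.605: 24 0.005 | 54 0.263 | 45 0.275 | 40 0.277 | 36 0.277 | 37 0.276 | 
top 0.62: 23 0.005 | 36 0.265 | 45 0.276 | 36 0.277 | 37 0.278 | 37 0.278 | 
scene 0.54: 16 0.003 | 13 0.003 | 6 0.014 | 17 0.017 | 16 0.014 | 16 0.016 | 
scene 0.56: 16 0.002 | 15 0.003 | 15 0.002 | 9 0.003 | 5 0.004 | 11 0.085 | 
scene 0.575: 16 0.004 | 22 0.202 | 125 0.264 | 256 0.27 | 258 0.268 | 264 0.271 | 
scene 0.59: 18 0.002 | 14 0.001 | 28 0.273 | 58 0.275 | 90 0.275 | 40 0.276 | 
scene 0.605: 15 0.004 | 14 0.003 | 17 0.273 | 19 0.276 | 51 0.275 | 36 0.276 | 
scene 0.62: 12 0.003 | 9 0.004 | 7 0.273 | 17 0.276 | 42 0.275 | 33 0.275 |
```

Problem: the printer is 277 mm high and starts at x≥0.575, y≤-0.277. With the jaws along the rack's y, the wide gripper body would hit it above the short peg. Turning the tool to a yaw of about -48° keeps the body clear, so I'll turn here, in free space.

```bash
python3 -m inch '[{"x":0,"y":0,"z":0,"yaw":1},{"x":0,"y":0,"z":0,"yaw":1},{"x":0,"y":0,"z":0,"yaw":1},{"x":0,"y":0,"z":0,"yaw":1},{"x":0,"y":0,"z":0,"yaw":1}]'
python3 -m inch '[{"x":0,"y":0,"z":0,"yaw":1},{"x":0,"y":0,"z":0,"yaw":1},{"x":0,"y":0,"z":0,"yaw":1},{"x":0,"y":0,"z":0,"yaw":1},{"x":0,"y":0,"z":0,"yaw":1}]'
python3 -m inch '[{"x":0,"y":0,"z":0,"yaw":1},{"x":0,"y":0,"z":0,"yaw":1}]'
python3 d.py .50 -.198 .245; python3 -c "
from plant import r;print(r.get_state()['joints'].round(1))"
```

```text
time_s: 15.67
tcp_pos: [0.4054, -0.2624, 0.2523]
eef_rot: [179.5, -3.2, -19.0]
contact_force: [0.3, -0.0, -0.7]
gripper_width: 0.0566
time_s: 16.08
tcp_pos: [0.4041, -0.2618, 0.252]
eef_rot: [-179.3, -3.2, -40.1]
contact_force: [-0.4, 0.7, -1.3]
gripper_width: 0.0566
time_s: 16.25
tcp_pos: [0.4035, -0.2616, 0.2518]
eef_rot: [-178.9, -3.0, -48.5]
contact_force: [-0.1, 0.0, -1.3]
gripper_width: 0.0565
t 16.25 tcp [ 0.4035 -0.2616  0.2518] rot [-178.86   -2.98  -48.52] F [-0.1  0.  -1.3] w 0.0565
units [ 0.64 -4.57  0.4 ] yaw->1.75 -12.57
[ -8.6  -0.7 -24.3   1.2 -63.4  49.6]
```

```bash
python3 -m inch '[{"x":0.1,"y":-0.9,"z":0.1,"yaw":0},{"x":0.1,"y":-0.9,"z":0.1,"yaw":0},{"x":0.1,"y":-0.9,"z":0.1,"yaw":0},{"x":0.1,"y":-0.9,"z":0,"yaw":0},{"x":0.2,"y":-0.9,"z":0,"yaw":0}]'
python3 d.py .588 -.201 .245
```

```text
time_s: 16.67
tcp_pos: [0.4967, -0.1982, 0.2475]
eef_rot: [-178.8, -2.9, -49.2]
contact_force: [0.9, -0.3, -1.0]
gripper_width: 0.0565
t 16.67 tcp [ 0.4967 -0.1982  0.2475] rot [-178.81   -2.91  -49.19] F [ 0.9 -0.3 -1. ] w 0.0565
units [ 2.46 -2.69  0.28] yaw->1.75 -12.74
```

```bash
python3 -m inch '[{"x":0.6,"y":-0.7,"z":0.1,"yaw":0},{"x":0.6,"y":-0.7,"z":0,"yaw":0},{"x":0.6,"y":-0.6,"z":0,"yaw":0},{"x":0.3,"y":-0.4,"z":0,"yaw":0},{"x":0.1,"y":-0.1,"z":0,"yaw":0}]'
python3 d.py .588 -.201 .235
python3 - <<'E'
from h import *
a=[]
for n in("scene","top"):
    im,d=r.capture(n);u,v=proj(n,[.5775,-.2047,.1751])[0].astype(int)
    c=im[v-75:v+55,u-65:u+65,::-1];a.append(cv2.resize(c,None,fx=3,fy=3,interpolation=cv2.INTER_CUBIC)); print(n,u,v)
cv2.imwrite("pics/p8.png",np.hstack(a))
E
```

```text
time_s: 17.08
tcp_pos: [0.5853, -0.1957, 0.2478]
eef_rot: [-178.8, -2.8, -49.0]
contact_force: [0.4, 0.1, -0.7]
gripper_width: 0.0561
t 17.08 tcp [ 0.5853 -0.1957  0.2478] rot [-178.84   -2.81  -49.02] F [ 0.4  0.1 -0.7] w 0.0561
units [0.21 0.07 0.52] yaw->1.75 -12.69
scene 333 180
top 291 170
```

View pics/p8.png

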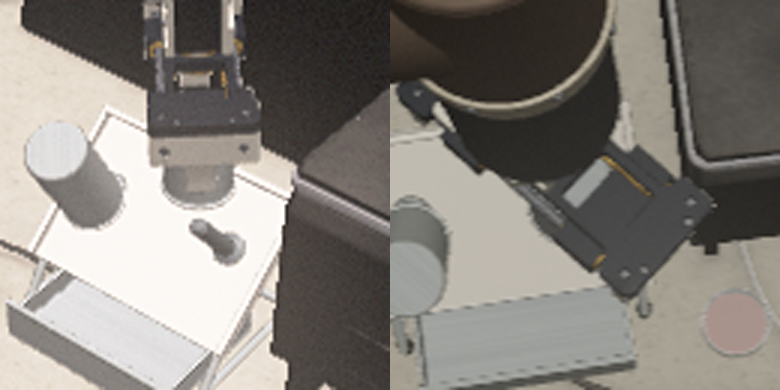

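Scene: the tall beaker hangs on the long peg. The short beaker's mouth, at crop (197,195), is above the short peg tip at (197,228). Top: the gripper body clears the printer corner at (690,165) by roughly 15 mm. Descending now.

```bash
python3 -m inch '[{"x":0.2,"y":0.1,"z":0.4,"yaw":0},{"x":0,"y":0,"z":0.4,"yaw":0},{"x":-0.05,"y":0,"z":0.4,"yaw":0},{"x":-0.05,"y":0,"z":0.3,"yaw":0}]' - 6
python3 d.py .588 -.201 .16
```

```text
time_s: 17.52
tcp_pos: [0.5833, -0.2013, 0.2087]
eef_rot: [-178.7, -2.8, -49.1]
contact_force: [-0.1, 0.2, -1.3]
gripper_width: 0.0569
t 17.52 tcp [ 0.5833 -0.2013  0.2087] rot [-178.75   -2.84  -49.11] F [-0.1  0.2 -1.3] w 0.0569
units [ 0.02 -0.11  1.95] yaw->1.75 -12.72
```

```bash
python3 -m inch '[{"x":0,"y":-0.1,"z":0.3,"yaw":0},{"x":0,"y":0,"z":0.3,"yaw":0},{"x":0,"y":0,"z":0.3,"yaw":0}]'
python3 d.py .588 -.201 .16
python3 -m inch '[{"x":0,"y":0,"z":0.2,"yaw":0},{"x":0,"y":0,"z":0.2,"yaw":0}]'
python3 d.py .588 -.201 .155
```

```text
time_s: 17.77
tcp_pos: [0.5846, -0.2001, 0.1832]
eef_rot: [-178.8, -2.8, -49.1]
contact_force: [-0.5, -1.5, 0.3]
gripper_width: 0.057
t 17.77 tcp [ 0.5846 -0.2001  0.1832] rot [-178.8    -2.78  -49.15] F [-0.5 -1.5  0.3] w 0.057
units [ 0.07 -0.06  0.94] yaw->1.75 -12.72
time_s: 17.93
tcp_pos: [0.5859, -0.2001, 0.1721]
eef_rot: [-178.7, -2.8, -49.1]
contact_force: [1.1, 2.1, 1.8]
gripper_width: 0.0559
t 17.93 tcp [ 0.5859 -0.2001  0.1721] rot [-178.73   -2.84  -49.12] F [1.1 2.1 1.8] w 0.0559
units [ 0.05 -0.02  0.69] yaw->1.75 -12.72
```

```bash
python3 -m inch '[{"x":0,"y":0,"z":0.2,"yaw":0},{"x":0,"y":0,"z":0.15,"yaw":0}]' - 4
python3 -m inch '[{"x":0,"y":0,"z":0.15,"yaw":0},{"x":0,"y":0,"z":0.1,"yaw":0}]'
python3 - <<'E'
from h import *
a=[]
for n in("scene","top"):
    im,d=r.capture(n);u,v=proj(n,[.5775,-.2047,.1751])[0].astype(int)
    c=im[v-75:v+55,u-65:u+65,::-1];a.append(cv2.resize(c,None,fx=3,fy=3,interpolation=cv2.INTER_CUBIC))
cv2.imwrite("pics/p9.png",np.hstack(a))
E
```

```text
time_s: 18.1
tcp_pos: [0.5871, -0.1998, 0.1628]
eef_rot: [-178.7, -2.9, -49.1]
contact_force: [-0.5, 2.9, 1.5]
gripper_width: 0.056
time_s: 18.27
tcp_pos: [0.5888, -0.1993, 0.1566]
eef_rot: [-178.5, -3.0, -49.0]
contact_force: [1.5, 4.4, 5.2]
gripper_width: 0.0562
```

View pics/p9.png

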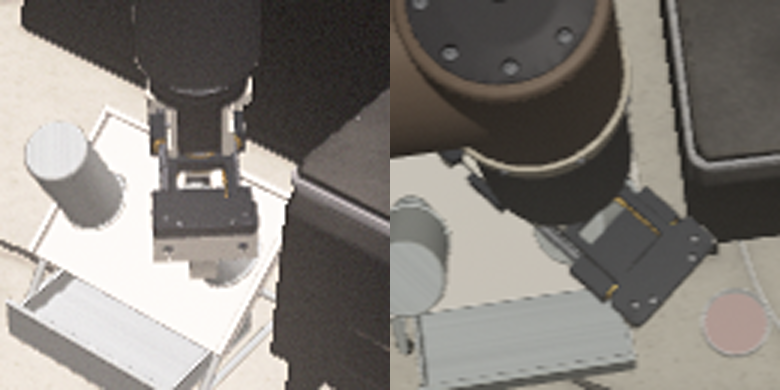

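The body is clear of the printer and the beaker is well down on the peg, with a light upward force. Releasing.

```bash
python3 -m inch '[{"x":0,"y":0,"z":0,"yaw":0},{"x":0,"y":0,"z":0,"yaw":0},{"x":0,"y":0,"z":0,"yaw":0},{"x":0,"y":0,"z":0,"yaw":0},{"x":0,"y":0,"z":0,"yaw":0}]' 1 6
python3 -m inch '[{"x":0,"y":0,"z":0,"yaw":0},{"x":0,"y":0,"z":0,"yaw":0}]'
python3 -m inch '[{"x":0,"y":0,"z":-0.3,"yaw":0},{"x":0,"y":0,"z":-0.4,"yaw":0},{"x":0,"y":0,"z":-0.5,"yaw":0}]'
python3 -m inch '[{"x":0,"y":0,"z":-0.8,"yaw":0},{"x":0,"y":0,"z":-1,"yaw":0},{"x":0,"y":0,"z":-1,"yaw":0},{"x":0,"y":0,"z":-1,"yaw":0}]'
python3 d.py .42 -.25 .30
```

```text
time_s: 18.78
tcp_pos: [0.5864, -0.2008, 0.1559]
eef_rot: [-178.8, -2.8, -49.1]
contact_force: [1.0, 1.1, -0.4]
gripper_width: 0.084
time_s: 18.95
tcp_pos: [0.5859, -0.2012, 0.1558]
eef_rot: [-178.8, -2.8, -49.1]
contact_force: [0.4, -0.5, -0.1]
gripper_width: 0.0874
time_s: 19.2
tcp_pos: [0.5827, -0.2004, 0.1849]
eef_rot: [-179.1, -2.6, -49.2]
contact_force: [0.6, 0.8, 1.1]
gripper_width: 0.0875
time_s: 19.53
tcp_pos: [0.5766, -0.198, 0.2841]
eef_rot: [-179.2, -2.4, -49.2]
contact_force: [0.2, -0.1, -0.1]
gripper_width: 0.0877
t 19.53 tcp [ 0.5766 -0.198   0.2841] rot [-179.24   -2.4   -49.16] F [ 0.2 -0.1 -0.1] w 0.0877
units [-2.49  6.09 -0.82] yaw->1.75 -12.73
```

```bash
python3 -m inch '[{"x":-0.4,"y":0.7,"z":-0.3,"yaw":0},{"x":-0.4,"y":1,"z":0,"yaw":0},{"x":-0.4,"y":1,"z":0,"yaw":0},{"x":-0.4,"y":1,"z":0,"yaw":0},{"x":-0.4,"y":1,"z":0,"yaw":0}]'
python3 -m inch '[{"x":-0.4,"y":1,"z":0,"yaw":0},{"x":-0.2,"y":0.6,"z":0,"yaw":0},{"x":0,"y":0,"z":0,"yaw":0}]'
python3 - <<'E'
from h import *
a=[]
for n in("scene","top"):
    im,d=r.capture(n);np.save(f"pics/{n}f.npy",d);u,v=proj(n,[.5775,-.15,.15])[0].astype(int)
    c=im[v-70:v+60,u-65:u+65,::-1];a.append(cv2.resize(c,None,fx=3,fy=3,interpolation=cv2.INTER_CUBIC))
cv2.imwrite("pics/p10.png",np.hstack(a))
for c in("scene","top"):
    P=cloud(c,np.load(f"pics/{c}f.npy")).reshape(-1,3)
    for nm,t in(("long",[.5504,-.0755,.2027]),("short",[.5775,-.2047,.1751])):
        Q=P[np.linalg.norm(P-t,axis=1)<.033]
        # closed end disc: RANSAC plane
        best=None;rng=np.random.default_rng(0)
        for _ in range(400):
            p=Q[rng.choice(len(Q),3,False)];n=np.cross(p[1]-p[0],p[2]-p[0]);l=np.linalg.norm(n)
            if l<1e-6: continue
            n/=l;n*=np.sign(n[2]);k=abs((Q-p[0])@n)<.002
            if n[2]>.6 and (best is None or k.sum()>best[0]): best=(k.sum(),n,Q[k].mean(0))
        print(c,nm,len(Q),best[0],"n",best[1].round(2),"tilt",np.degrees(np.arccos(best[1][2])).round(1),"ctr",best[2].round(3),"tip->outer plane mm",((best[2]-t)@best[1]*1000).round(1))
    for nm,(x,y,h) in dict(dish=(.532,-.313,.012),cap=(.526,-.432,.083)).items():
        Q=P[(np.hypot(P[:,0]-x,P[:,1]-y)<.04)&(abs(P[:,2]-h)<.006)];P0=cloud(c,np.load(f"pics/{c}0.npy")).reshape(-1,3);Q0=P0[(np.hypot(P0[:,0]-x,P0[:,1]-y)<.04)&(abs(P0[:,2]-h)<.006)]
        print(c,nm,Q0.mean(0).round(4),Q.mean(0).round(4),len(Q0),len(Q))
E
```

```text
time_s: 19.95
tcp_pos: [0.4576, -0.2376, 0.3004]
eef_rot: [-178.7, -3.2, -48.9]
contact_force: [0.0, -0.0, 0.5]
gripper_width: 0.0881
time_s: 20.2
tcp_pos: [0.4119, -0.254, 0.3027]
eef_rot: [-178.5, -3.4, -49.0]
contact_force: [0.3, -0.4, -0.3]
gripper_width: 0.0878
scene long 195 101 n [-0.5  -0.09  0.86] tilt 30.7 ctr [ 0.539 -0.072  0.204] tip->outer plane mm 6.8
scene short 320 146 n [-0.7   0.18  0.7 ] tilt 45.9 ctr [ 0.566 -0.204  0.172] tip->outer plane mm 6.3
scene dish [ 0.5311 -0.3144  0.0126] [ 0.5311 -0.3144  0.0125] 354 358
scene cap [ 0.5259 -0.4343  0.0811] [ 0.5255 -0.4329  0.0821] 25 21Traceback (most recent call last):
  File "<stdin>", line 14, in <module>
  File "numpy/random/_generator.pyx", line 864, in numpy.random._generator.Generator.choice
ValueError: a must be a positive integer unless no samples are taken
```

View pics/p10.png

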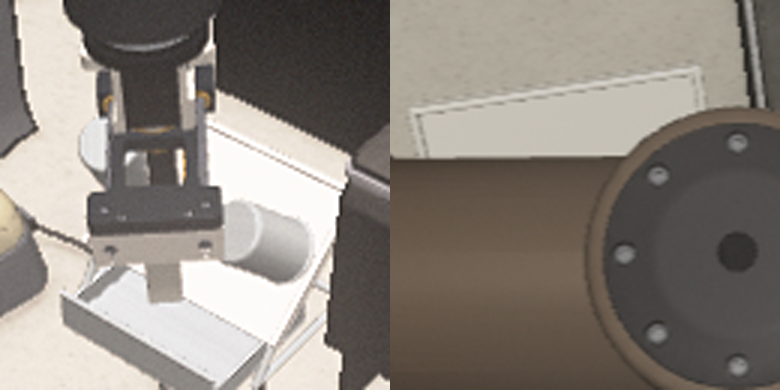

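The arm hides the view, although what shows of both beakers looks seated. I'll move aside for a clear final check.

```bash
python3 -m inch '[{"x":-0.8,"y":-0.6,"z":0,"yaw":0},{"x":-1,"y":-0.8,"z":0,"yaw":0},{"x":-1,"y":-0.8,"z":0,"yaw":0},{"x":-1,"y":-0.8,"z":0,"yaw":0},{"x":-1,"y":-0.8,"z":0,"yaw":0}]'
python3 -m inch '[{"x":-1,"y":-0.8,"z":0,"yaw":0},{"x":-1,"y":-0.8,"z":0,"yaw":0},{"x":-0.6,"y":-0.5,"z":0,"yaw":0},{"x":0,"y":0,"z":0,"yaw":0},{"x":0,"y":0,"z":0,"yaw":0}]'
python3 - <<'E'
from h import *
a=[]
for n in("scene","top"):
    im,d=r.capture(n);np.save(f"pics/{n}f.npy",d);u,v=proj(n,[.56,-.17,.13])[0].astype(int)
    c=im[v-65:v+65,u-65:u+65,::-1];a.append(cv2.resize(c,None,fx=3,fy=3,interpolation=cv2.INTER_CUBIC))
cv2.imwrite("pics/p11.png",np.hstack(a))
yw=np.radians(1.75);X=np.array([np.cos(yw),np.sin(yw),0]);Y=np.array([-np.sin(yw),np.cos(yw),0])
for c in("scene","top"):
    P=cloud(c,np.load(f"pics/{c}f.npy")).reshape(-1,3);P0=cloud(c,np.load(f"pics/{c}0.npy")).reshape(-1,3)
    for nm,(x,y,h) in dict(dish=(.532,-.313,.012),cap=(.526,-.432,.083)).items():
        f=lambda P:P[(np.hypot(P[:,0]-x,P[:,1]-y)<.04)&(abs(P[:,2]-h)<.006)]
        print(c,nm,f(P0).mean(0).round(4),f(P).mean(0).round(4))
    for nm,t in(("long",[.5504,-.0755,.2027]),("short",[.5775,-.2047,.1751])):
        Q=P[np.linalg.norm(P-t,axis=1)<.033]
        if len(Q)<30: print(c,nm,"hidden");continue
        best=None;rng=np.random.default_rng(0)
        for _ in range(400):
            p=Q[rng.choice(len(Q),3,False)];n=np.cross(p[1]-p[0],p[2]-p[0]);l=np.linalg.norm(n)
            if l<1e-6: continue
            n/=l;n*=np.sign(n[2]);k=abs((Q-p[0])@n)<.002
            if n[2]>.6 and (best is None or k.sum()>best[0]): best=(k.sum(),n,Q[k].mean(0))
        print(c,nm,len(Q),best[0],"n",best[1].round(2),"ctr",best[2].round(3),"tip->outer mm",((best[2]-t)@best[1]*1000).round(1))
    D=(P-np.array([.618,-.139,0]));x=D@X;b=D@Y
    T=(P[:,2]>.05)&(P[:,2]<.061)&(x<-.1)&(x>-.2)&(abs(b)<.08);print(c,"tray front x",np.percentile(P[T][:,0],[5,25,50]).round(4),T.sum())
E
```

```text
time_s: 20.72
tcp_pos: [0.4119, -0.0988, 0.2987]
eef_rot: [-178.5, -3.6, -49.4]
contact_force: [1.2, 0.0, 0.0]
gripper_width: 0.0875
time_s: 21.13
tcp_pos: [0.4127, -0.0025, 0.2977]
eef_rot: [-178.4, -3.6, -48.9]
contact_force: [-0.3, 0.0, 0.6]
gripper_width: 0.0876
scene dish [ 0.5311 -0.3144  0.0126] [ 0.5314 -0.3149  0.0125]
scene cap [ 0.5259 -0.4343  0.0811] [ 0.5261 -0.4333  0.0821]
scene long 414 218 n [-0.57 -0.07  0.82] ctr [ 0.545 -0.081  0.207] tip->outer mm 7.1
scene short 348 170 n [-0.73  0.23  0.64] ctr [ 0.565 -0.201  0.171] tip->outer mm 7.6
scene tray front x [0.4976 0.4994 0.501 ] 164
top dish [ 0.5335 -0.3119  0.0129] [ 0.5331 -0.312   0.0127]
top cap [ 0.5284 -0.431   0.0807] [ 0.5269 -0.4305  0.0805]
top long 620 395 n [-0.52 -0.09  0.85] ctr [ 0.548 -0.078  0.209] tip->outer mm 6.8
top short 539 255 n [-0.7   0.22  0.68] ctr [ 0.567 -0.199  0.172] tip->outer mm 6.6
top tray front x [0.4988 0.5009 0.5023] 164
```

View pics/p11.png

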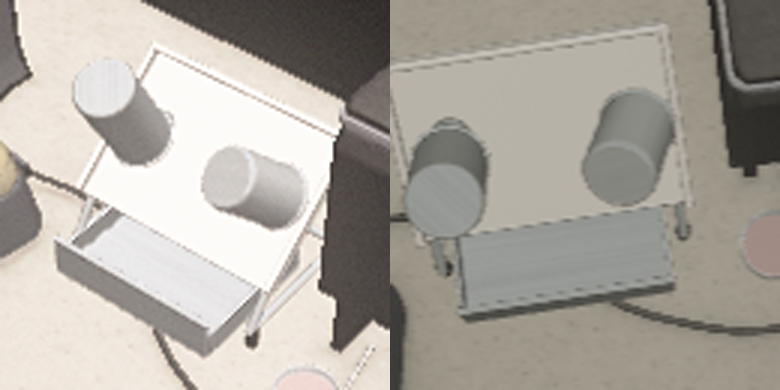

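```bash
python3 -c "
from plant import r
print(r.close_job())"
```

```text
the job is handed in; nothing more can be done
None
```

The job is handed in at about 21 s on the clock. The tray is home and both beakers are hanging on their pegs.

- **Tray:** I pushed it with closed fingers until it stopped dead at about 16 N. The front plate moved from x≈0.459 to x≈0.500, close to the position I expected for home.
- **Tall beaker:** I lowered it onto the long peg with a light grip so it swung into line with the peg, down to an 8.5 N floor contact, then released it.
- **Short beaker:** The printer blocked the gripper in its first orientation. I turned the tool to about -49°, lowered the beaker onto the short peg the same way, and released it at about 5 N.

**Last checks, with the arm clear:**
- **Beakers:** Both depth cameras put the closed ends 6.6–7.6 mm beyond the fitted peg tips. That looks too far for a 4 mm floor, but my peg fit sits about 3 mm below the measured panel plane. Correcting for that gives about 4 mm, so both floors appear to rest on the tips.
- **Short beaker's lean:** It sits about 15° off its peg's axis, within the slack of its bore. It looked steady between the two views after release.
- **Dish and bottle:** Both are where they were, to within the 1–2 mm noise of the measurement.

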